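Sort the parts left over from the relay test

TASK

Clear the bench after the relay test: put the two orange relays into the yellow tray, the two cam locks with their keys into the blue tray and the grey test fixture into the green tray. Every part must stand upright on the tray floor, one part to a bay. Leave the black fan shroud and the multimeter where they lie.

Things in the scene. Friction and masses are not known exactly. Their poses are not given: they have to be found in the camera images.
- relay_white: orange industrial relay standing upright, with a white patch on its top and a black foot; housing 38 (x) x 30 (y) mm, foot 40 x 32 x 6 mm, 52 mm tall overall, about 80 g. Origin: centre of the underside, z up.
- relay_blue: orange industrial relay standing upright, with a blue patch on its top and a black foot; housing 38 (x) x 30 (y) mm, foot 40 x 32 x 6 mm, 52 mm tall overall, about 80 g. Origin: centre of the underside, z up.
- lock_chrome: small cam lock standing upright, chrome key upwards, key bow bare chrome: round chrome barrel 30 mm in diameter and 20 mm tall (waisted to 20 mm between 7 and 15 mm), on it the upright flat key bow, 28 mm wide (x), 8 mm thick (y), from 24 to 54 mm above the underside. About 110 g. The bow is rigid and can be pinched across its thickness. Origin: centre of the underside, z up.
- lock_red: small cam lock standing upright, chrome key upwards, key bow covered in red plastic: round chrome barrel 30 mm in diameter and 20 mm tall (waisted to 20 mm between 7 and 15 mm), on it the upright flat key bow, 28 mm wide (x), 8 mm thick (y), from 24 to 54 mm above the underside. About 110 g. The bow is rigid and can be pinched across its thickness. Origin: centre of the underside, z up.
- fixture: grey plastic test fixture on an aluminium foot, with a black patch and two small brass pins on its top: 44 (x) x 36 (y) x 40 mm tall block (pins reach 43 mm), about 120 g. Origin: centre of the underside, z up.
- tray_yellow: yellow plastic tray for relays, fixed to the bench, open on top, 90 (its x) x 130 (its y) x 14 mm high, walls and floor 3 mm thick. A 14 mm high, 3 mm thick divider along its x axis through the middle splits it into two equal bays, each 84 x 60.5 mm inside, centred at y = +/-32 mm. Origin: centre of the underside; inner floor at z = 3 mm. z up.
- tray_blue: blue plastic tray for cam locks, fixed to the bench, open on top, 90 (its x) x 130 (its y) x 14 mm high, walls and floor 3 mm thick. A 14 mm high, 3 mm thick divider along its x axis through the middle splits it into two equal bays, each 84 x 60.5 mm inside, centred at y = +/-32 mm. Origin: centre of the underside; inner floor at z = 3 mm. z up.
- tray_green: green plastic tray for the test fixture (either bay), fixed to the bench, open on top, 90 (its x) x 130 (its y) x 14 mm high, walls and floor 3 mm thick. A 14 mm high, 3 mm thick divider along its x axis through the middle splits it into two equal bays, each 84 x 60.5 mm inside, centred at y = +/-32 mm. Origin: centre of the underside; inner floor at z = 3 mm. z up.
- fan_shroud: bystander, loose: black plastic square fan shroud lying flat, 80 x 80 x 25 mm, open in the middle with a hub. Origin: centre of the underside.
- multimeter: bystander, loose: red and black handheld multimeter lying on its back, 140 (x) x 72 (y) x 36 mm. Origin: centre of the underside.

How it is judged:
At the end, for the whole second after the job is handed in: Relays in the yellow tray, locks in the blue, one per bay; fixture in a bay of the green; each origin within 40 mm (tray x), 60 mm (tray y) of tray centre, within 3 mm of floor height, tilt under 0.12 rad, at rest (0.02 m/s, 0.2 rad/s). Shroud and multimeter never moved over 20 mm (x of relay_white in the frame of tray_yellow between -0.04 and 0.04 m and y of relay_white in the frame of tray_yellow between -0.06 and 0.06 m and z of relay_white in the frame of tray_yellow between 0 and 0.006 m and angle between each of relay_white, relay_blue, lock_chrome, lock_red, fixture's own z axis and vertical below 0.12 rad and linear speed of each of relay_white, relay_blue, lock_chrome, lock_red, fixture below 0.02 m/s and angular speed of each of relay_white, relay_blue, lock_chrome, lock_red, fixture below 0.2 rad/s and x of relay_blue in the frame of tray_yellow between -0.04 and 0.04 m and y of relay_blue in the frame of tray_yellow between -0.06 and 0.06 m and z of relay_blue in the frame of tray_yellow between 0 and 0.006 m and x of lock_chrome in the frame of tray_blue between -0.04 and 0.04 m and y of lock_chrome in the frame of tray_blue between -0.06 and 0.06 m and z of lock_chrome in the frame of tray_blue between 0 and 0.006 m and x of lock_red in the frame of tray_blue between -0.04 and 0.04 m and y of lock_red in the frame of tray_blue between -0.06 and 0.06 m and z of lock_red in the frame of tray_blue between 0 and 0.006 m and x of fixture in the frame of tray_green between -0.04 and 0.04 m and y of fixture in the frame of tray_green between -0.06 and 0.06 m and z of fixture in the frame of tray_green between 0 and 0.006 m and ((y of relay_white in the frame of tray_yellow below 0 m and y of relay_blue in the frame of tray_yellow above 0 m) or (y of relay_white in the frame of tray_yellow above 0 m and y of relay_blue in the frame of tray_yellow below 0 m)) and ((y of lock_chrome in the frame of tray_blue below 0 m and y of lock_red in the frame of tray_blue above 0 m) or (y of lock_chrome in the frame of tray_blue above 0 m and y of lock_red in the frame of tray_blue below 0 m))); the robot touches nothing.
It fails at once if the fan shroud is pushed more than 20 mm from where it lay (distance of fan_shroud from where it was at the start of the episode above 0.02 m).
It fails at once if the multimeter is pushed more than 20 mm from where it lay (distance of multimeter from where it was at the start of the episode above 0.02 m).
It also fails if it takes over 112 s, if anything falls off the work surface, if the arm or the gripper's body presses on something with over 40 N, if the wrist force passes 120 N, or if a joint passes its speed limit or range.

ROBOT

A 6-joint arm with a two-finger parallel gripper is mounted at the origin on the work surface. World frame = base frame: x ahead of the robot, y to its left, z up, the work surface at z = 0. Lengths are in m, angles in rad, forces in N, time in s.
With the tool pointing down it reaches from about 0.3 to 0.775 m from the base axis. Payload 14.6 kg.
Tool frame: the origin (TCP) lies midway between the tips of the shut fingers; the grasp point (between the pads) lies grip_depth behind it (grip_depth is the distance from the TCP to the grasp point, in m); z points along the fingers, y is the line along which they close (so a half turn about z gives the same grasp; the last joint's range is limited). The gripper opens to 85 mm and grips with 20 to 120 N. Pads are 22 mm wide; open, the fingers measure 114 mm over their backs; the gripper's body (76 mm by 85 mm) begins 54 mm behind the grasp point. The pads swing forward as they close: fully open they stand 13 mm farther back than shut.
Start: joints at [-1.355, 0.3, 1.521, -0, 1.321, -0.067], TCP at [0.153, -0.528, 0.231] pointing down, gripper open.
Joint ranges: [-3.03, 3.03], [-0.79, 2.21], [0.23, 2.52], [-1.04, 4.18], [0, 3.07], [-2.55, 2.55]. Speed limits (rad/s): [2.22, 2.22, 2.57, 3.14, 3.14, 3.14].

INTERFACE

Orientations are given as a rotation vector (axis times angle).
In Python, from rig import observe, grab_frame, camera_info, hand_in, grip_depth gives the robot as it stands.
- The arm moves only by the tool play_rows, never from a script. Its argument "motion" is a list that holds one entry, the list of rows, each a list of 7 numbers: the shift along the world's x, y, z each as a share of 10 cm, from -1 to 1, then the turn, a rotation vector about the world's x, y, z each as a share of 90 degrees, from -1 to 1, then the opening, from -1 (shut) to 1 (fully open), so that 0 is half open. A call has 1 to 12 rows; each row is the pose to reach, as a shift and turn from the pose commanded when the call began; what a row does not reach only later rows make up. A row lasts 1/10 s, in which the tool goes at most 50 mm and 8.59 degrees, less where a joint would pass 70% of its speed; a pose out of reach is approached as far as the arm can. A call with a number of a shift or a turn outside -1 to 1 is refused whole. A call with a gripper value outside its range is refused whole. The fingers move at their own pace and stop on an object; "force" is the grip in N (left out, the last holds). Time passes only in rows, so rows that repeat a pose let the fingers close. It gives the time, the measured TCP pose, the force, the opening and the grip force at its end, in the units of the state.
- observe(): the state, without advancing time (a new reading comes with each control period).
- grab_frame(name): name is "scene" or "top" or "wrist"; returns (picture, depth): 400x640x3 uint8, blue, green, red; 400x640 float32, m along the optical axis (not along the pixel's ray), 0 where there is no reading.
- camera_info(name): a dict with "mtx" (3x3 intrinsics, pixels), "R" (3x3) and "t" (3): a world point X has camera coordinates R X + t. Camera axes: x right, y down, z forward; pixel columns grow to the right and rows downward; lengths in m; the calibration is good to about 2 mm. A picture is of the moment at which its call begins: read the wrist's pose just before it. camera_info takes no time and is no camera call; for the wrist camera it gives the pose at the moment of the call.
- hand_in(): hands the job in; it is judged then, once.
The state is a dict: "clock": time; "q": joint angles; "dq": joint speeds; "joint_torque": joint torques, N m; "tcp_pos": TCP position; "orientation": TCP orientation; "contact_force": force on the tool from outside, world axes, zero at the start; "moment": the same for the moment, N m; "width": opening from 0.0 (shut) to 1.0 (fully open); "grip_force": force on a finger pad.
Only numpy, scipy, OpenCV 4.12 (cv2) and the standard library are available. Lean on these libraries where they do the work, as an engineer would, in place of code of your own. Each camera call takes 0.05 s, during which the arm holds its last target. There are 200 camera calls.

## Working session

There is one attempt and no reset: what is moved stays moved. The work goes in short steps, Python scripts to look and compute and a tool call to move; the robot and the scene stay as the last step left them, time stands still between calls to the robot, and variables do not carry over. Pictures are saved under pics/ and viewed, at most 14 in all, crops included, and the job is handed in when it is done.

Besides the shell and the picture viewer there is one more tool, called after "Call:" by a JSON object that holds its "api" and its "payload", one argument or row to a line. play_rows: Moves the arm, as the interface text tells. Its arguments: {"type":"object","properties":{"motion":{"type":"array","items":{"type":"array","items":{"type":"array","items":{"type":"number","minimum":-1,"maximum":1}}}},"force":{"type":"number"}},"required":["motion"]}

```bash
mkdir -p pics; ls
python3 - <<'E'
from rig import *
import cv2,numpy as np
print(observe(),grip_depth)
for n in("scene","top"):
    p,d=grab_frame(n);cv2.imwrite(f"pics/{n}0.png",p);np.save(f"{n}_d.npy",d)
    c=camera_info(n);print(n,c)
E
```

```text
pics
{'clock': 0.0, 'q': array([-1.35457089e+00,  3.00480132e-01,  1.52159760e+00, -7.09150278e-06,
        1.32067769e+00, -6.65945182e-02]), 'dq': array([-5.75424451e-04,  2.44880144e-04,  1.86417049e-03,  1.49825544e-03,
       -8.48280023e-05,  1.62608109e-04]), 'joint_torque': array([-2.61147716e-04, -5.43493259e+01, -3.61792195e+01, -1.03962032e-04,
        4.03299942e-03, -6.10279230e-06]), 'tcp_pos': array([ 0.15343364, -0.52792079,  0.23070937]), 'orientation': array([-3.10908627e+00, -4.42612809e-01,  1.47227160e-04]), 'contact_force': array([-1.35289405, -0.04032832, -0.2386794 ]), 'moment': array([ 0.01713205, -0.04943683,  0.02089448]), 'grip_force': 0.0, 'width': 1.0040378615682477} 0.0187
scene {'mtx': array([[470.86415456,   0.        , 315.11893681],
       [  0.        , 470.86415456, 191.730708  ],
       [  0.        ,   0.        ,   1.        ]]), 'R': array([[ 0.1868549 ,  0.98229897, -0.01319008],
       [ 0.75091547, -0.15147193, -0.64279251],
       [-0.63341235,  0.1102043 , -0.76592676]]), 't': array([-0.08263206, -0.36735598,  1.27457968])}
top {'mtx': array([[360.96214116,   0.        , 325.62835285],
       [  0.        , 360.96214116, 198.78885039],
       [  0.        ,   0.        ,   1.        ]]), 'R': array([[ 0.00493946, -0.99998696, -0.00129715],
       [-0.98532803, -0.00464574, -0.17060803],
       [ 0.17059978,  0.00212083, -0.98533812]]), 't': array([0.0042405 , 0.50233543, 0.70533622])}
```

View pics/top0.png

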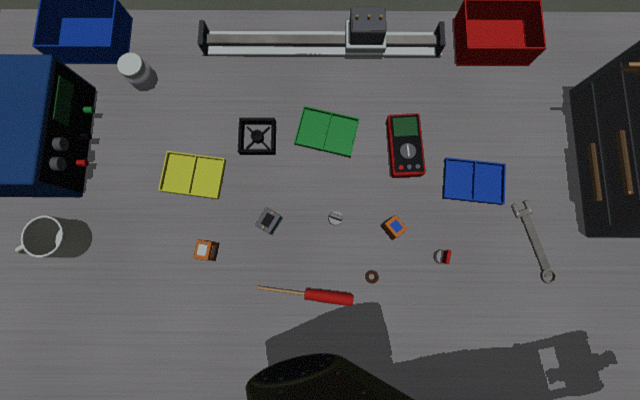

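View pics/scene0.png

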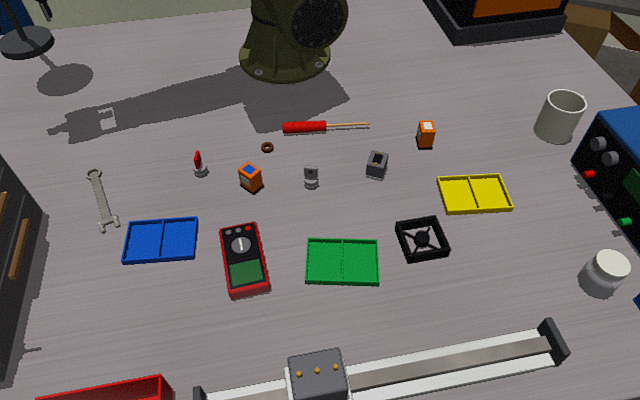

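Top view: white relay (206,250), fixture (268,220), chrome lock (335,218), blue relay (394,226), red lock (442,257). Trays: yellow (192,175), green (327,132) and blue (474,181). I'll fit the poses next.

```bash
cat > h.py <<'E'
from rig import *
import cv2,numpy as np
def cloud(n):
    c=camera_info(n);p,d=grab_frame(n);return cl(c,p,d)
def cl(c,p,d):
    v,u=np.nonzero(d>0);z=d[v,u];K=c["mtx"]
    X=np.c_[(u-K[0,2])/K[0,0]*z,(v-K[1,2])/K[1,1]*z,z]
    return (X-c["t"])@c["R"],p[v,u]
def ray(n,u,v,z):
    c=camera_info(n);r=c["R"].T@np.linalg.inv(c["mtx"])@[u,v,1];o=-c["R"].T@c["t"];return o+r*(z-o[2])/r[2]
E
python3 - <<'E'
from h import *
ob={"rw":(206,250,.05,.045,.06),"rb":(394,226,.05,.045,.06),"fx":(268,220,.04,.034,.042),"lc":(335,218,.05,.028,.06),"lr":(442,257,.05,.028,.06),
"ty":(192,175,.014,.009,.02),"tg":(327,132,.014,.009,.02),"tb":(474,181,.014,.009,.02),"shroud":(257,136,.025,.018,.035),"mm":(406,145,.036,.02,.05)}
P={n:cloud(n) for n in("top","scene")}
for n in P:
    X=P[n][0];s=X[(abs(X[:,0]-.35)<.03)&(abs(X[:,1])<.3)];print(n,"table z",np.median(s[:,2]))
for k,(u,v,z,lo,hi) in ob.items():
    g=ray("top",u,v,z);print(k,g.round(3))
    R=.1 if k[0]=='t' or k=='mm' else .06 if k=='shroud' else .04
    for n in P:
        X=P[n][0];s=X[(np.hypot(*(X[:,:2]-g[:2]).T)<R)&(X[:,2]>lo)&(X[:,2]<hi)]
        if len(s)<5: continue
        r=cv2.minAreaRect((s[:,:2]*1000).astype(np.float32))
        print("  ",n,len(s),np.round(r[0],1),np.round(r[1],1),round(r[2],1),"ztop",s[:,2].max().round(4))
E
```

```text
top table z 0.000812544023764782
scene table z 0.0008623481997288547
rw [0.396 0.246 0.05 ]
   top 302 [397.1 253.6] [30.3 38.2] 79.1 ztop 0.0567
   scene 212 [397.6 254.6] [30.3 39.3] 81.0 ztop 0.0559
rb [ 0.446 -0.132  0.05 ]
   top 285 [ 446.3 -135.1] [37.9 30.1] 37.8 ztop 0.0569
   scene 253 [ 447.  -133.1] [38.6 32.3] 38.4 ztop 0.0569
fx [0.458 0.125 0.04 ]
   top 313 [458.9 126.7] [36.3 43.6] 59.8 ztop 0.042
   scene 241 [458.8 128.1] [36.1 47.1] 60.2 ztop 0.042
lc [ 0.462 -0.013  0.05 ]
   top 69 [465.9 -14.5] [26.3  8.1] 72.2 ztop 0.0566
   scene 154 [466.6 -13.6] [27.5 10.5] 71.8 ztop 0.0579
lr [ 0.384 -0.226  0.05 ]
   top 100 [ 385.8 -236.5] [ 8.1 26.2] 74.7 ztop 0.0573
   scene 101 [ 387.5 -235.8] [ 8.2 28.7] 78.9 ztop 0.056
ty [0.559 0.299 0.014]
   top 477 [562.  300.3] [131.3  91.2] 82.8 ztop 0.0189
   scene 623 [560.4 301.9] [131.8  94.4] 83.1 ztop 0.018
tg [0.658 0.004 0.014]
   top 408 [663.5   5.9] [130.2  91.8] 76.7 ztop 0.0183
   scene 629 [662.6   7.6] [130.2  93. ] 76.8 ztop 0.0176
tb [ 0.548 -0.315  0.014]
   top 507 [ 551.  -316.8] [132.3  91. ] 83.9 ztop 0.0186
   scene 713 [ 549.6 -327.1] [154.6  95.2] 83.9 ztop 0.0179
shroud [0.644 0.158 0.025]
   top 630 [648.6 160.3] [81.1 79.7] 0.9 ztop 0.0287
   scene 915 [648.2 162.3] [81.4 81.4] 0.1 ztop 0.0299
mm [ 0.622 -0.165  0.036]
   top 2062 [ 627.6 -167.2] [139.   72.5] 3.4 ztop 0.0384
   scene 2773 [ 629.5 -165.6] [141.9  72.1] 3.6 ztop 0.0384
```

Call:
{"api": "play_rows", "payload": {
  "motion": [
    [[1,1,-0.3,0,0,-0.335,1],[1,1,-0.3,0,0,-0.335,1],[1,1,-0.3,0,0,-0.335,1],[1,1,-0.3,0,0,-0.335,1]]
  ],
  "force": 40
}}

```text
clock: 0.6
tcp_pos: [0.2557, -0.425, 0.2002]
orientation: [-3.116, 0.384, 0.001]
contact_force: [-0.2, 0.0, 0.7]
width: 1.003
grip_force: 0.0
```

Call:
{"api": "play_rows", "payload": {
  "motion": [
    [[1,1,-0.3,0,0,0,1],[1,1,-0.3,0,0,0,1],[1,1,-0.3,0,0,0,1],[1,1,-0.3,0,0,0,1]]
  ]
}}

```text
clock: 1.0
tcp_pos: [0.3556, -0.3247, 0.1701]
orientation: [-3.117, 0.374, 0.002]
contact_force: [-0.3, 0.2, -0.5]
width: 0.998
grip_force: 0.0
```

Call:
{"api": "play_rows", "payload": {
  "motion": [
    [[0.33,0.92,-0.7,0,0,0,1],[0.33,0.92,-0.7,0,0,0,1],[0.33,0.92,-0.7,0,0,0,1],[0.33,0.92,-0.7,0,0,0,1],[0.33,0.92,-0.7,0,0,0,1]]
  ]
}}

```text
clock: 1.5
tcp_pos: [0.3865, -0.2368, 0.1017]
orientation: [3.118, -0.381, 0.0]
contact_force: [-0.5, 0.1, 0.1]
width: 0.999
grip_force: 0.0
```

Call:
{"api": "play_rows", "payload": {
  "motion": [
    [[0,0,-0.4,0,0,0,1],[0,0,-0.77,0,0,0,1],[0,0,-0.77,0,0,0,1],[0,0,-0.77,0,0,0,-1],[0,0,-0.77,0,0,0,-1],[0,0,-0.77,0,0,0,-1],[0,0,-0.77,0,0,0,-1],[0,0,-0.77,0,0,0,-1],[0,0,-0.77,0,0,0,-1],[0,0,-0.77,0,0,0,-1],[0,0,-0.77,0,0,0,-1]]
  ]
}}

```text
clock: 2.6
tcp_pos: [0.3866, -0.2363, 0.0246]
orientation: [3.118, -0.381, 0.001]
contact_force: [-1.0, -0.0, 6.5]
width: 0.084
grip_force: 43.2
```

Call:
{"api": "play_rows", "payload": {
  "motion": [
    [[0,0,0.4,0,0,0,-1],[0.1,0,0.8,0,0,0,-1],[0.4,-0.3,0.8,0,0,0,-1],[0.7,-0.5,0.8,0,0,0,-1],[0.9,-0.7,0.8,0,0,0,-1],[0.9,-0.7,0.8,0,0,0,-1]]
  ]
}}

```text
clock: 3.2
tcp_pos: [0.4779, -0.3077, 0.1038]
orientation: [3.118, -0.382, 0.001]
contact_force: [-0.7, -0.8, 0.2]
width: 0.089
grip_force: 42.0
```

Call:
{"api": "play_rows", "payload": {
  "motion": [
    [[0.4,-0.3,0,0,0,0,-1],[0.72,-0.43,0,0,0,0,-1],[0.72,-0.43,0,0,0,0,-1],[0.72,-0.43,-0.2,0,0,0,-1],[0.72,-0.43,-0.4,0,0,0,-1],[0.72,-0.43,-0.4,0,0,0,-1]]
  ]
}}

```text
clock: 3.8
tcp_pos: [0.5466, -0.3477, 0.0613]
orientation: [-3.116, 0.381, 0.008]
contact_force: [-0.4, -0.4, -0.6]
width: 0.088
grip_force: 42.0
```

Run:
```python
from h import *
p,d=grab_frame("wrist");cv2.imwrite("pics/w1.png",p)
s,_=grab_frame("scene");cv2.imwrite("pics/s1.png",np.vstack([p[:,80:560],cv2.resize(s[150:300,60:360],(480,240))])[:600])
```

```text
(no output)
```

View pics/s1.png

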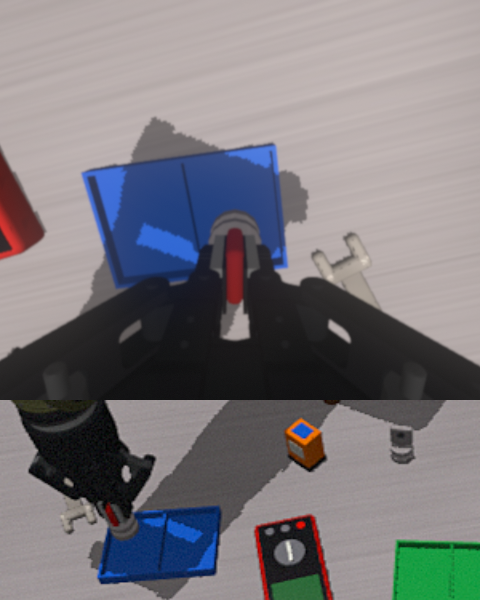

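Run:
```python
from h import *
t=observe()["tcp_pos"];print(t)
for n in("wrist","scene"):
    X,c=cloud(n);D=X-t
    s=(np.hypot(D[:,0],D[:,1])<.04)&(X[:,2]>.03)&(X[:,2]<t[2]+.035)
    D=D[s];C=c[s].astype(int);red=C[:,2]-C[:,1]>50
    for lo in np.arange(-.03,.035,.005):
        m=(D[:,2]>=lo)&(D[:,2]<lo+.005)
        for nm,k in(("red",m&red),("oth",m&~red)):
            if k.sum()>3: print(n,nm,lo.round(3),k.sum(),"x",(D[k,0].min()*1e3).round(),(D[k,0].max()*1e3).round(),"y",(D[k,1].min()*1e3).round(),(D[k,1].max()*1e3).round())
```

```text
[ 0.54809094 -0.34886275  0.06463417]
wrist oth -0.025 94 x 1.0 15.0 y -16.0 12.0
wrist oth -0.02 294 x -2.0 15.0 y -16.0 12.0
wrist oth -0.01 148 x -0.0 16.0 y -16.0 12.0
wrist oth -0.005 477 x -1.0 15.0 y -16.0 12.0
wrist oth 0.0 28 x 8.0 14.0 y -12.0 1.0
wrist red 0.005 38 x 13.0 15.0 y -7.0 -2.0
wrist oth 0.005 167 x 2.0 14.0 y -18.0 13.0
wrist red 0.01 53 x 12.0 15.0 y -7.0 -1.0
wrist oth 0.01 248 x 2.0 14.0 y -19.0 14.0
wrist red 0.015 56 x 13.0 15.0 y -7.0 -1.0
wrist oth 0.015 264 x 2.0 14.0 y -19.0 14.0
wrist red 0.02 62 x 12.0 15.0 y -7.0 -1.0
wrist oth 0.02 288 x 2.0 14.0 y -19.0 14.0
wrist red 0.025 670 x -12.0 15.0 y -7.0 5.0
wrist oth 0.025 360 x -13.0 14.0 y -19.0 14.0
wrist red 0.03 196 x -11.0 14.0 y -6.0 4.0
wrist oth 0.03 278 x -9.0 13.0 y -19.0 14.0
scene oth -0.025 23 x -1.0 15.0 y -10.0 15.0
scene oth -0.02 64 x -7.0 16.0 y -12.0 15.0
scene oth -0.015 4 x 1.0 14.0 y -2.0 14.0
scene oth -0.01 29 x -4.0 16.0 y -13.0 15.0
scene oth -0.005 64 x -6.0 17.0 y -12.0 15.0
scene red 0.0 4 x 11.0 14.0 y -6.0 -1.0
scene oth 0.0 8 x 6.0 12.0 y -8.0 10.0
scene red 0.005 6 x 12.0 16.0 y -4.0 1.0
scene oth 0.005 17 x -3.0 13.0 y -17.0 17.0
scene red 0.01 9 x 12.0 15.0 y -5.0 1.0
scene oth 0.01 30 x -3.0 14.0 y -18.0 18.0
scene red 0.015 7 x 8.0 15.0 y -8.0 0.0
scene oth 0.015 35 x -4.0 13.0 y -17.0 20.0
scene red 0.02 8 x 11.0 14.0 y -5.0 1.0
scene oth 0.02 36 x -0.0 13.0 y -17.0 19.0
scene red 0.025 15 x 4.0 15.0 y -6.0 1.0
scene oth 0.025 28 x -0.0 13.0 y -17.0 18.0
scene red 0.03 10 x 3.0 13.0 y -4.0 1.0
scene oth 0.03 35 x -2.0 13.0 y -16.0 17.0
```

Lock is upright in the grip (vertical edges constant with height). Placing it in the far bay.

Call:
{"api": "play_rows", "payload": {
  "motion": [
    [[0,0,-0.2,0,0,0,-1],[0,0,-0.33,0,0,0,-1],[0,0,-0.36,0,0,0,-1],[0,0,-0.36,0,0,0,-1],[0,0,-0.36,0,0,0,0.5],[0,0,-0.36,0,0,0,0.5],[0,0,-0.36,0,0,0,0.5],[0,0,-0.36,0,0,0,0.5],[0,0,0,0,0,0,0.5],[0,0,0.5,0,0,0,1],[0,0,0.8,0,0,0,1]]
  ]
}}

```text
clock: 5.1
tcp_pos: [0.549, -0.3496, 0.1481]
orientation: [3.117, -0.381, 0.005]
contact_force: [0.1, -0.7, 0.4]
width: 1.003
grip_force: 0.0
```

Call:
{"api": "play_rows", "payload": {
  "motion": [
    [[-0.3,1,0,0,0,0.5,1],[-0.3,1,0,0,0,0.5,1],[-0.3,1,0,0,0,0.5,1],[-0.3,1,0,0,0,0.5,1],[-0.3,1,0,0,0,0.5,1],[-0.3,1,0,0,0,0.5,1]]
  ]
}}

```text
clock: 5.7
tcp_pos: [0.5185, -0.249, 0.1445]
orientation: [3.024, 0.85, 0.0]
contact_force: [-1.1, 0.7, 0.3]
width: 1.001
grip_force: 0.0
```

Call:
{"api": "play_rows", "payload": {
  "motion": [
    [[-0.3,1,0,0,0,0.45,1],[-0.3,1,0,0,0,0.45,1],[-0.3,1,0,0,0,0.45,1],[-0.3,1,0,0,0,0.45,1],[-0.3,1,0,0,0,0.45,1],[-0.3,1,0,0,0,0.45,1]]
  ]
}}

```text
clock: 6.3
tcp_pos: [0.4885, -0.1491, 0.1445]
orientation: [2.547, 1.839, 0.0]
contact_force: [-0.3, -0.2, 0.4]
width: 1.004
grip_force: 0.0
```

Call:
{"api": "play_rows", "payload": {
  "motion": [
    [[-0.2,1,-0.2,0,0,0,1],[-0.2,1,-0.4,0,0,0,1],[-0.2,1,-0.4,0,0,0,1],[-0.2,1,-0.4,0,0,0,1]]
  ]
}}

```text
clock: 6.7
tcp_pos: [0.4681, -0.0482, 0.1038]
orientation: [-2.549, -1.835, 0.001]
contact_force: [0.2, -0.3, 0.4]
width: 1.003
grip_force: 0.0
```

Call:
{"api": "play_rows", "payload": {
  "motion": [
    [[-0.02,0.35,0,0,0,0,1],[-0.02,0.35,-0.4,0,0,0,1],[-0.02,0.35,-0.8,0,0,0,1],[-0.02,0.35,-0.8,0,0,0,1],[-0.02,0.35,-0.8,0,0,0,-1],[-0.02,0.35,-0.8,0,0,0,-1],[-0.02,0.35,-0.8,0,0,0,-1],[-0.02,0.35,-0.8,0,0,0,-1],[-0.02,0.35,-0.8,0,0,0,-1],[-0.02,0.35,-0.8,0,0,0,-1],[-0.02,0.35,-0.8,0,0,0,-1],[-0.02,0.35,-0.8,0,0,0,-1]]
  ]
}}

```text
clock: 7.9
tcp_pos: [0.4668, -0.0142, 0.0249]
orientation: [2.548, 1.836, 0.001]
contact_force: [-2.1, 0.2, 7.8]
width: 0.086
grip_force: 39.6
```

Run:
```python
from h import *
s,_=grab_frame("scene");t,_=grab_frame("top")
cv2.imwrite("pics/s2.png",np.vstack([cv2.resize(s[130:290,100:360],(780,480))]))
```

```text
(no output)
```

View pics/s2.png

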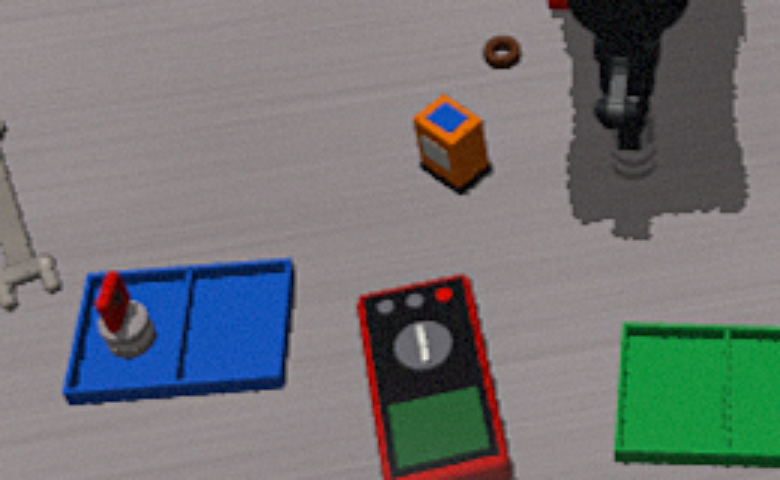

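Red lock stands in the far blue bay (picture (125,325)), multimeter untouched. Carrying the chrome lock.

Call:
{"api": "play_rows", "payload": {
  "motion": [
    [[0,0,0.4,0,0,0,-1],[0,0,0.8,0,0,0,-1],[0.1,-0.3,0.9,0,0,0.07,-1],[0.2,-0.6,0.9,0,0,0.135,-1],[0.3,-1,0.9,0,0,0.135,-1],[0.3,-1,0.9,0,0,0.135,-1]]
  ]
}}

```text
clock: 8.6
tcp_pos: [0.4971, -0.1175, 0.1145]
orientation: [2.342, 2.092, 0.0]
contact_force: [-0.0, 0.7, -1.1]
width: 0.085
grip_force: 39.5
```

Call:
{"api": "play_rows", "payload": {
  "motion": [
    [[0.1,-0.4,0,0,0,0,-1],[0.2,-0.7,0,0,0,0,-1],[0.3,-1,0,0,0,0,-1]]
  ]
}}

```text
clock: 8.9
tcp_pos: [0.5266, -0.215, 0.1143]
orientation: [-2.34, -2.096, 0.0]
contact_force: [0.7, 1.0, -0.7]
width: 0.085
grip_force: 39.5
```

Call:
{"api": "play_rows", "payload": {
  "motion": [
    [[0.1,-0.3,0,0,0,0,-1],[0.28,-0.72,0,0,0,0,-1],[0.28,-0.72,0,0,0,0,-1],[0.28,-0.72,-0.4,0,0,0,-1],[0.28,-0.72,-0.7,0,0,0,-1],[0.28,-0.72,-0.83,0,0,0,-1],[0.28,-0.72,-0.86,0,0,0,-1],[0.28,-0.72,-0.86,0,0,0,-1]]
  ]
}}

```text
clock: 9.7
tcp_pos: [0.5547, -0.2858, 0.0287]
orientation: [2.34, 2.096, 0.0]
contact_force: [0.1, 0.1, -1.0]
width: 0.088
grip_force: 40.3
```

Call:
{"api": "play_rows", "payload": {
  "motion": [
    [[0,0,0,0,0,0,0.3],[0,0,0,0,0,0,0.3],[0,0,0,0,0,0,0.3],[0,0,0,0,0,0,0.3],[0,0,0.4,0,0,0,0.3],[0,0,0.9,0,0,0,1],[0,0,0.9,0,0,0,1]]
  ]
}}

```text
clock: 10.4
tcp_pos: [0.5569, -0.2876, 0.1255]
orientation: [2.332, 2.089, 0.005]
contact_force: [-0.2, 0.2, -0.1]
width: 0.96
grip_force: 0.0
```

Call:
{"api": "play_rows", "payload": {
  "motion": [
    [[-0.8,0.8,0,0,0,-0.505,1],[-0.8,0.8,0,0,0,-0.505,1],[-0.8,0.8,0,0,0,-0.505,1],[-0.8,0.8,0,0,0,-0.505,1],[-0.8,0.8,0,0,0,-0.505,1],[-0.8,0.8,0,0,0,-0.505,1]]
  ]
}}

```text
clock: 11.0
tcp_pos: [0.4746, -0.2061, 0.1186]
orientation: [2.97, 1.021, 0.001]
contact_force: [0.9, 0.5, 0.3]
width: 1.0
grip_force: 0.0
```

Call:
{"api": "play_rows", "payload": {
  "motion": [
    [[-0.28,0.72,0,0,0,0,1],[-0.28,0.72,0,0,0,0,1],[-0.28,0.72,-0.2,0,0,0,1],[-0.28,0.72,-0.2,0,0,0,1]]
  ]
}}

```text
clock: 11.4
tcp_pos: [0.4457, -0.1334, 0.0971]
orientation: [-2.966, -1.03, 0.003]
contact_force: [-0.2, -0.4, -0.1]
width: 1.002
grip_force: 0.0
```

Run:
```python
from h import *
s,_=grab_frame("scene");w,_=grab_frame("wrist")
cv2.imwrite("pics/s3.png",np.vstack([w[:,80:560][:380],cv2.resize(s[190:290,110:325],(480,220))]))
```

```text
(no output)
```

View pics/s3.png

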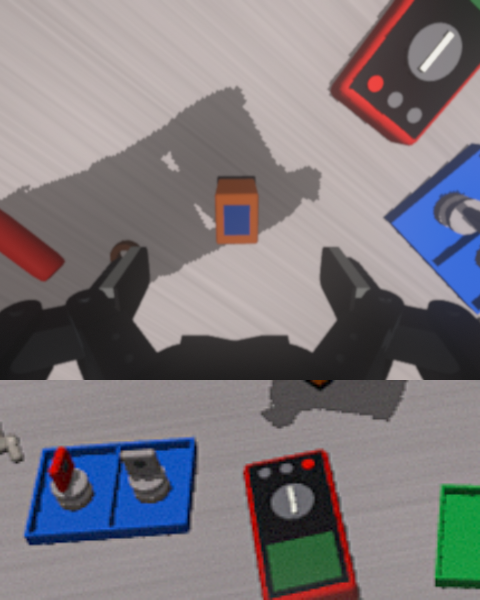

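Both locks stand in the blue bays; the blue relay (237,210) is centred and square between the fingers.

Call:
{"api": "play_rows", "payload": {
  "motion": [
    [[0,0,-0.4,0,0,0,1],[0,0,-0.75,0,0,0,1],[0,0,-0.83,0,0,0,1],[0,0,-0.83,0,0,0,-1],[0,0,-0.83,0,0,0,-1],[0,0,-0.83,0,0,0,-1],[0,0,-0.83,0,0,0,-1],[0,0,-0.83,0,0,0,-1],[0,0,-0.83,0,0,0,-1],[0,0,-0.83,0,0,0,-1]]
  ]
}}

```text
clock: 12.5
tcp_pos: [0.4472, -0.1344, 0.0166]
orientation: [2.967, 1.029, 0.003]
contact_force: [-2.4, -0.4, 9.5]
width: 0.347
grip_force: 39.3
```

Call:
{"api": "play_rows", "payload": {
  "motion": [
    [[0,0,0.4,0,0,0,-1],[0,0.1,0.8,0,0,0,-1],[0.1,0.4,1,0,0,0.1,-1],[0.2,0.8,1,0,0,0.2,-1],[0.2,1,1,0,0,0.25,-1]]
  ]
}}

```text
clock: 13.0
tcp_pos: [0.4674, -0.0321, 0.1168]
orientation: [2.704, 1.597, 0.004]
contact_force: [-0.7, 0.5, -0.9]
width: 0.349
grip_force: 40.1
```

Call:
{"api": "play_rows", "payload": {
  "motion": [
    [[0.1,0.4,0,0,0,0.09,-1],[0.2,0.8,0,0,0,0.17,-1],[0.2,1,0,0,0,0.25,-1]]
  ]
}}

```text
clock: 13.3
tcp_pos: [0.4871, 0.0684, 0.116]
orientation: [2.341, 2.094, 0.002]
contact_force: [0.3, -0.2, -1.0]
width: 0.347
grip_force: 40.1
```

Call:
{"api": "play_rows", "payload": {
  "motion": [
    [[0.1,0.4,0,0,0,0,-1],[0.2,0.8,0,0,0,0,-1],[0.3,1,0,0,0,0,-1]]
  ]
}}

```text
clock: 13.6
tcp_pos: [0.5166, 0.1686, 0.116]
orientation: [2.346, 2.089, 0.002]
contact_force: [1.0, -0.1, -0.7]
width: 0.345
grip_force: 40.1
```

Call:
{"api": "play_rows", "payload": {
  "motion": [
    [[0.1,0.4,0,0,0,0,-1],[0.2,0.8,0,0,0,0,-1],[0.3,1,0,0,0,0,-1]]
  ]
}}

```text
clock: 13.9
tcp_pos: [0.5464, 0.2688, 0.1159]
orientation: [-2.346, -2.089, -0.002]
contact_force: [-0.3, -0.5, -0.6]
width: 0.346
grip_force: 40.1
```

Call:
{"api": "play_rows", "payload": {
  "motion": [
    [[0.1,0.4,0,0,0,0,-1],[0.19,0.67,0,0,0,0,-1],[0.19,0.67,0,0,0,0,-1],[0.19,0.67,-0.4,0,0,0,-1],[0.19,0.67,-0.6,0,0,0,-1],[0.19,0.67,-0.6,0,0,0,-1]]
  ]
}}

```text
clock: 14.5
tcp_pos: [0.564, 0.3317, 0.0526]
orientation: [-2.348, -2.086, 0.008]
contact_force: [0.4, -1.0, -0.4]
width: 0.346
grip_force: 40.2
```

Run:
```python
from h import *
s,_=grab_frame("scene");w,_=grab_frame("wrist")
cv2.imwrite("pics/s4.png",np.vstack([w[:,80:560][:380],cv2.resize(s[120:230,370:610],(480,220))]))
```

```text
(no output)
```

View pics/s4.png

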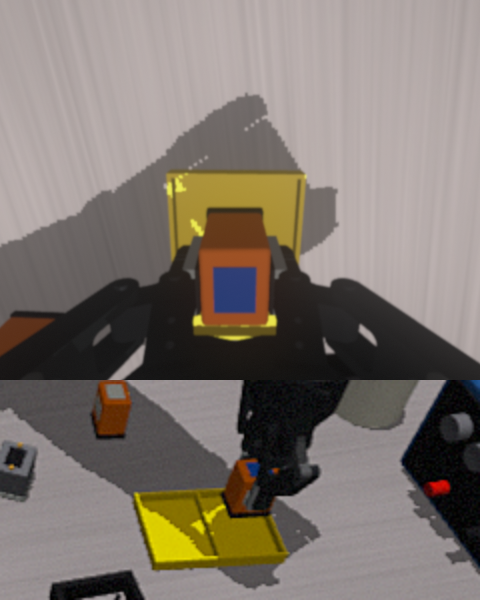

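The relay hangs upright over the far yellow bay.

Call:
{"api": "play_rows", "payload": {
  "motion": [
    [[0,0,-0.2,0,0,0,-1],[0,0,-0.33,0,0,0,-1],[0,0,-0.365,0,0,0,-1],[0,0,-0.365,0,0,0,-1],[0,0,-0.365,0,0,0,0.4],[0,0,-0.365,0,0,0,0.4],[0,0,-0.365,0,0,0,0.4],[0,0,-0.365,0,0,0,0.4],[0,0,0,0,0,0,0.4],[0,0,0.5,0,0,0,1],[0,0,0.6,0,0,0,1]]
  ]
}}

```text
clock: 15.7
tcp_pos: [0.5673, 0.3339, 0.1215]
orientation: [2.347, 2.086, 0.013]
contact_force: [-0.5, 0.0, -0.3]
width: 0.994
grip_force: 0.0
```

Call:
{"api": "play_rows", "payload": {
  "motion": [
    [[-0.9,-0.4,0,0,0,-0.033,1],[-0.9,-0.4,0,0,0,-0.033,1],[-0.9,-0.4,0,0,0,-0.033,1]]
  ]
}}

```text
clock: 16.0
tcp_pos: [0.4697, 0.2904, 0.1134]
orientation: [-2.4, -2.025, 0.011]
contact_force: [0.1, -0.4, -0.2]
width: 0.997
grip_force: 0.0
```

Call:
{"api": "play_rows", "payload": {
  "motion": [
    [[-0.78,-0.39,0,0,0,0,1],[-0.78,-0.39,0,0,0,0,1],[-0.78,-0.39,0,0,0,0,1],[-0.78,-0.39,-0.2,0,0,0,1]]
  ]
}}

```text
clock: 16.4
tcp_pos: [0.3987, 0.2546, 0.0975]
orientation: [2.401, 2.025, 0.009]
contact_force: [0.3, 0.8, 0.7]
width: 0.998
grip_force: 0.0
```

Run:
```python
from h import *
s,_=grab_frame("scene");w,_=grab_frame("wrist")
cv2.imwrite("pics/s5.png",np.vstack([w[:,80:560][:380],cv2.resize(s[120:230,370:610],(480,220))]))
```

```text
(no output)
```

View pics/s5.png

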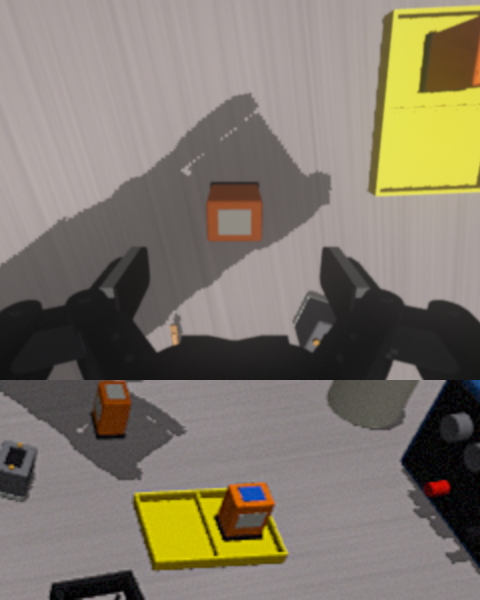

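Blue relay is in its bay; white relay is centred between the fingers. Grip and carry.

Call:
{"api": "play_rows", "payload": {
  "motion": [
    [[0,0,-0.4,0,0,0,1],[0,0,-0.72,0,0,0,1],[0,0,-0.8,0,0,0,1],[0,0,-0.8,0,0,0,-1],[0,0,-0.8,0,0,0,-1],[0,0,-0.8,0,0,0,-1],[0,0,-0.8,0,0,0,-1],[0,0,-0.8,0,0,0,-1],[0,0,-0.8,0,0,0,-1]]
  ]
}}

```text
clock: 17.4
tcp_pos: [0.3983, 0.2543, 0.0168]
orientation: [2.401, 2.025, 0.004]
contact_force: [0.3, -0.6, 6.4]
width: 0.442
grip_force: 40.3
```

Call:
{"api": "play_rows", "payload": {
  "motion": [
    [[0,0,0.4,0,0,0,-1],[0.1,0,0.8,0,0,0,-1],[0.4,0,0.8,0,0,0.033,-1],[0.8,0.1,0.8,0,0,0.033,-1],[0.8,0.1,0.8,0,0,0.033,-1]]
  ]
}}

```text
clock: 17.9
tcp_pos: [0.4809, 0.2644, 0.0965]
orientation: [2.349, 2.085, 0.005]
contact_force: [0.2, -0.6, -0.5]
width: 0.44
grip_force: 40.8
```

Call:
{"api": "play_rows", "payload": {
  "motion": [
    [[0.4,0.05,0,0,0,0,-1],[0.8,0.05,0,0,0,0,-1],[0.8,0.05,0,0,0,0,-1],[0.8,0.05,-0.4,0,0,0,-1],[0.8,0.05,-0.4,0,0,0,-1],[0.8,0.05,-0.4,0,0,0,-1]]
  ]
}}

```text
clock: 18.5
tcp_pos: [0.5568, 0.2689, 0.0559]
orientation: [-2.348, -2.087, 0.002]
contact_force: [0.2, 0.3, -0.5]
width: 0.441
grip_force: 40.7
```

Call:
{"api": "play_rows", "payload": {
  "motion": [
    [[0,0,-0.2,0,0,0,-1],[0,0,-0.33,0,0,0,-1],[0,0,-0.365,0,0,0,-1],[0,0,-0.365,0,0,0,-1],[0,0,-0.365,0,0,0,0.5],[0,0,-0.365,0,0,0,0.5],[0,0,-0.365,0,0,0,0.5],[0,0,-0.365,0,0,0,0.5],[0,0,0,0,0,0,0.5],[0,0,0.5,0,0,0,1],[0,0,0.6,0,0,0,1]]
  ]
}}

```text
clock: 19.6
tcp_pos: [0.5594, 0.2697, 0.1211]
orientation: [2.346, 2.085, 0.012]
contact_force: [-0.0, 0.2, 0.3]
width: 0.997
grip_force: 0.0
```

Call:
{"api": "play_rows", "payload": {
  "motion": [
    [[-0.6,-0.8,0,0,0,-0.256,1],[-0.6,-0.8,0,0,0,-0.256,1],[-0.6,-0.8,0,0,0,-0.256,1]]
  ]
}}

```text
clock: 19.9
tcp_pos: [0.4937, 0.1855, 0.1142]
orientation: [-2.723, -1.565, 0.007]
contact_force: [0.2, 0.7, -0.7]
width: 0.996
grip_force: 0.0
```

Call:
{"api": "play_rows", "payload": {
  "motion": [
    [[-0.38,-0.62,0,0,0,0,1],[-0.38,-0.62,0,0,0,0,1],[-0.38,-0.62,-0.2,0,0,0,1],[-0.38,-0.62,-0.3,0,0,0,1]]
  ]
}}

```text
clock: 20.3
tcp_pos: [0.4591, 0.1264, 0.0845]
orientation: [-2.718, -1.575, 0.0]
contact_force: [0.4, -0.1, -0.2]
width: 1.0
grip_force: 0.0
```

Run:
```python
from h import *
s,_=grab_frame("scene");w,_=grab_frame("wrist")
cv2.imwrite("pics/s6.png",np.vstack([w[:,80:560][:380],cv2.resize(s[120:230,370:610],(480,220))]))
```

```text
(no output)
```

View pics/s6.png

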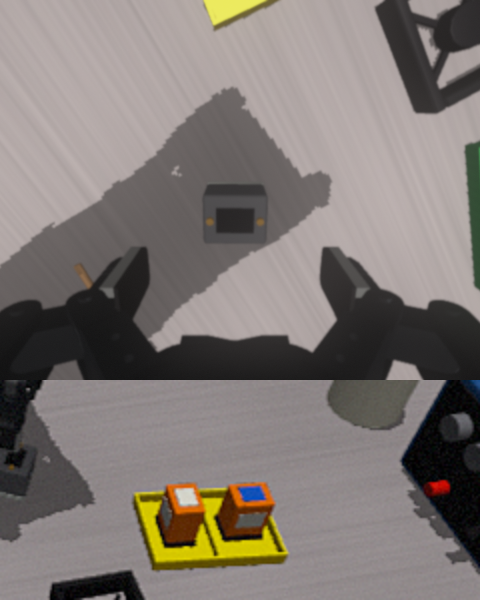

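Both relays stand in the yellow bays; the fixture (236,213) is centred and square.

Call:
{"api": "play_rows", "payload": {
  "motion": [
    [[0,0,-0.4,0,0,0,1],[0,0,-0.68,0,0,0,1],[0,0,-0.74,0,0,0,1],[0,0,-0.74,0,0,0,-1],[0,0,-0.74,0,0,0,-1],[0,0,-0.74,0,0,0,-1],[0,0,-0.74,0,0,0,-1],[0,0,-0.74,0,0,0,-1],[0,0,-0.74,0,0,0,-1]]
  ]
}}

```text
clock: 21.3
tcp_pos: [0.4604, 0.1271, 0.0128]
orientation: [2.717, 1.576, 0.004]
contact_force: [0.0, -0.6, 5.6]
width: 0.508
grip_force: 41.1
```

Call:
{"api": "play_rows", "payload": {
  "motion": [
    [[0,0,0.4,0,0,0,-1],[0.1,-0.1,0.8,0,0,0,-1],[0.4,-0.4,0.8,0,0,0.09,-1],[0.7,-0.7,0.8,0,0,0.187,-1],[1,-0.8,0.8,0,0,0.187,-1],[1,-0.8,0.8,0,0,0.187,-1]]
  ]
}}

```text
clock: 21.9
tcp_pos: [0.5621, 0.0451, 0.0923]
orientation: [2.458, 1.953, 0.003]
contact_force: [-0.2, 0.4, -0.7]
width: 0.511
grip_force: 41.9
```

Call:
{"api": "play_rows", "payload": {
  "motion": [
    [[0.4,-0.3,0,0,0,0,-1],[0.7,-0.6,0,0,0,0,-1],[0.96,-0.72,0,0,0,0,-1],[0.96,-0.72,-0.4,0,0,0,-1],[0.96,-0.72,-0.5,0,0,0,-1],[0.96,-0.72,-0.5,0,0,0,-1]]
  ]
}}

```text
clock: 22.5
tcp_pos: [0.654, -0.0245, 0.04]
orientation: [-2.455, -1.955, 0.004]
contact_force: [0.1, 0.0, -0.6]
width: 0.509
grip_force: 41.8
```

Run:
```python
from h import *
s,_=grab_frame("scene");w,_=grab_frame("wrist")
cv2.imwrite("pics/s7.png",np.vstack([w[:,80:560][:380],cv2.resize(s[200:310,220:460],(480,220))]))
```

```text
(no output)
```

View pics/s7.png

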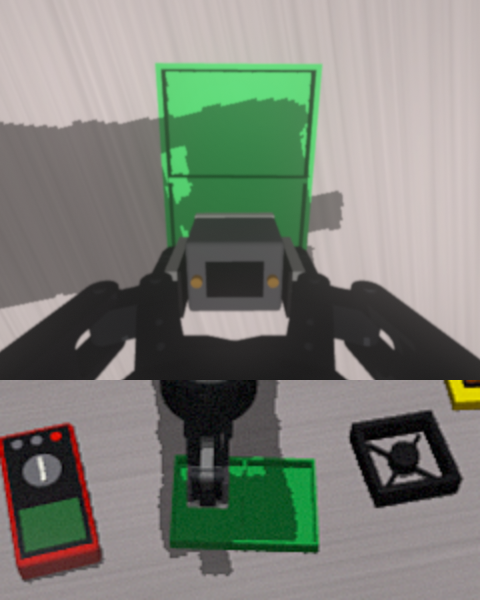

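Call:
{"api": "play_rows", "payload": {
  "motion": [
    [[0,0,-0.15,0,0,0,-1],[0,0,-0.25,0,0,0,-1],[0,0,-0.265,0,0,0,-1],[0,0,-0.265,0,0,0,-1],[0,0,-0.265,0,0,0,0.4],[0,0,-0.265,0,0,0,0.4],[0,0,-0.265,0,0,0,0.4],[0,0,-0.265,0,0,0,0.4],[0,0,0.1,0,0,0,0.4],[0,0,0.5,0,0,0,1],[0,0,0.9,0,0,0,1]]
  ]
}}

```text
clock: 23.7
tcp_pos: [0.6552, -0.0251, 0.1325]
orientation: [-2.458, -1.956, 0.001]
contact_force: [1.1, 0.3, 0.1]
width: 0.99
grip_force: 0.0
```

Call:
{"api": "play_rows", "payload": {
  "motion": [
    [[-0.8,0,0.5,0,0,0,1],[-1,0,0.5,0,0,0,1],[-1,0,0.5,0,0,0,1],[-1,0,0.5,0,0,0,1],[-1,0,0.5,0,0,0,1]]
  ]
}}

```text
clock: 24.2
tcp_pos: [0.5562, -0.0252, 0.181]
orientation: [2.458, 1.956, 0.0]
contact_force: [-0.3, 0.9, -0.5]
width: 0.997
grip_force: 0.0
```

Call:
{"api": "play_rows", "payload": {
  "motion": [
    [[-0.8,0,0,0,0,0,1],[-1,0,0,0,0,0,1],[-1,0,0,0,0,0,1],[-1,0,0,0,0,0,1],[-1,0,0,0,0,0,1]]
  ]
}}

```text
clock: 24.7
tcp_pos: [0.457, -0.0253, 0.1812]
orientation: [2.458, 1.957, 0.0]
contact_force: [-0.2, -0.4, -0.3]
width: 0.998
grip_force: 0.0
```

Run:
```python
from h import *
s,_=grab_frame("scene");w,_=grab_frame("top")
cv2.imwrite("pics/s8.png",np.vstack([cv2.resize(w[90:210,140:530],(780,240)),cv2.resize(s[160:310,100:540],(780,266))]))
g={"rw":(.557,.269,.045,.06),"rb":(.565,.333,.045,.06),"fx":(.656,-.024,.035,.046),"lc":(.554,-.286,.03,.062),"lr":(.548,-.349,.03,.062),"mm":(.628,-.166,.02,.05),"shroud":(.648,.161,.018,.035)}
for n in("top","scene"):
    X=cloud(n)[0]
    for k,(x,y,lo,hi) in g.items():
        s=X[(np.hypot(X[:,0]-x,X[:,1]-y)<(.03 if k[:2] not in("mm","sh") else .1 if k=="mm" else .06))&(X[:,2]>lo)&(X[:,2]<hi)]
        if len(s)>5:
            r=cv2.minAreaRect((s[:,:2]*1000).astype(np.float32));print(n,k,np.round(r[0],1),np.round(r[1],1),round(r[2],1),s[:,2].max().round(4))
```

```text
top rw [557.5 267.8] [30.2 38.5] 82.9 0.0588
top rb [565.8 331.4] [38.5 30.6] 83.9 0.0594
top fx [654.  -25.6] [36.1 43.9] 77.3 0.046
top lc [ 553.4 -285.2] [28.3  7.9] 81.9 0.0593
top lr [ 548.  -348.7] [ 8.3 28.2] 74.6 0.0613
top mm [ 628.3 -167.1] [137.7  72.5] 3.8 0.0381
top shroud [647.7 159.4] [80.9 81.1] 2.3 0.0284
scene rw [556.9 269. ] [31.1 41. ] 82.8 0.059
scene rb [565.1 332.9] [39.1 31.8] 83.9 0.0591
scene fx [655.1 -24.3] [35.6 45.8] 77.9 0.046
scene lc [ 554.7 -284.1] [28.2 10.7] 82.6 0.0602
scene lr [ 549.8 -347.3] [ 8.5 28.3] 74.0 0.0597
scene mm [ 629.5 -165.6] [139.8  72.1] 3.6 0.0389
scene shroud [648.1 161.8] [80.9 82. ] 89.7 0.0292
```

View pics/s8.png

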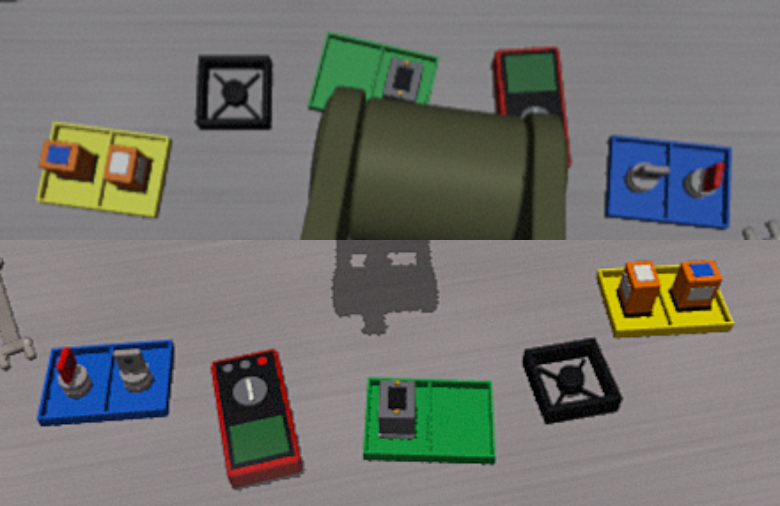

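All five parts stand upright at the bay centres, and the shroud and multimeter are where they were.

```bash
python3 -c "from rig import *;print(hand_in())"
```

```text
the job is handed in; nothing more can be done
None
```

The job is handed in at about 25 s of the 112 s allowed: the last check showed both relays, both locks and the fixture upright, each in its own bay of the right tray, with the shroud and multimeter not moved; no verdict came back.

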